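# Post the bamboo peg into the peg box

## Robot

A 6-joint arm with a two-finger parallel gripper is mounted at the origin on the work surface. World frame = base frame: x ahead of the robot, y to its left, z up, the work surface at z = 0. Lengths are in m, angles in rad, forces in N, time in s.
With the tool pointing down it reaches from about 0.375 to 0.9 m from the base axis. Payload 3.1 kg.
Tool frame: the origin (TCP) lies at the very end of the fingers, on their centre line; the grasp point (between the pads) lies 19 mm behind it; z points along the fingers, y is the line along which they close (so a half turn about z gives the same grasp; the last joint's range is limited). The gripper opens to 87 mm and grips with 3 to 60 N. Pads are 19 mm wide; open, the fingers measure 117 mm over their backs; the gripper's body (75 mm by 190 mm) begins 51 mm behind the grasp point.
Start: joints at [-1.377, 0.527, 1.433, -0, 1.181, -0.178], TCP at [0.227, -0.582, 0.223] pointing down, gripper open.
Joint ranges: [-3.08, 3.08], [-0.75, 2.2], [0.22, 2.44], [-1.43, 4.57], [0, 2.65], [-2.85, 2.85]. Speed limits (rad/s): [2.79, 2.79, 3.14, 3.14, 3.14, 3.14].

## Interface

Orientations are given as [roll, pitch, yaw] about the fixed x, y, z axes, in that order (R = Rz(yaw) Ry(pitch) Rx(roll)).
In Python, from cell import arm gives the robot as it stands.
- The arm moves only by the tool servo_tool, never from a script. Its argument "moves" is a list of rows, each a list of 5 numbers: the shift along the tool's x, y, z in m, then the turn about the tool's z in rad, then the closure in counts, from 0 (fully open) to 255 (shut). A call has exactly 5 rows; each row is the pose to reach, as a shift and turn from the pose commanded when the call began, along the tool's axes at that moment; what a row does not reach only later rows make up. A row lasts 1/10 s, in which the tool goes at most 50 mm and 8.59 degrees, less where a joint would pass 70% of its speed; a pose out of reach is approached as far as the arm can. A call with a gripper value outside its range is refused whole. The fingers move at their own pace and stop on an object; "squeeze" is the grip in N (left out, the last holds). Time passes only in rows, so rows that repeat a pose let the fingers close, or fill a call up. It gives the time, the measured TCP pose, the force, the opening and the grip force at its end, in the units of the state.
- arm.read_state(): the state, without advancing time (a new reading comes with each control period).
- arm.snapshot(name): name is "side" or "top"; returns the picture (420x560x3 uint8, blue, green, red); there is no depth.
- arm.camera_model(name): a dict with "fovy" (degrees; the focal length in pixels is half the picture's height over the tangent of half this angle, whatever the lens; pixels are square), "cx", "cy" (the principal point, pixels), "world_to_cam" (4x4, takes a point from world to camera coordinates). Camera axes: x right, y down, z forward; pixel columns grow to the right and rows downward; lengths in m; the calibration is good to about 2 mm. A picture is of the moment at which its call begins. camera_model takes no time and is no camera call.
- arm.job_done(): hands the job in; it is judged then, once.
The state is a dict: "time_s": time; "joint_pos": joint angles; "joint_velocities": joint speeds; "tau": joint torques, N m; "tool_pos": TCP position; "tool_rot": TCP orientation; "ft_force": force on the tool from outside, world axes, zero at the start; "wrist_torque": the same for the moment, N m; "opening": finger opening in m; "grip_force": force on a finger pad.
Only numpy, scipy, OpenCV 4.12 (cv2) and the standard library are available. Lean on these libraries where they do the work, as an engineer would, in place of code of your own. Each camera call takes 0.05 s, during which the arm holds its last target. There are 200 camera calls.

## Task

Put the bamboo clothes peg away: carry it upright to the bamboo peg box and lower its foot well through the round port in the lid while still holding it, then let it drop inside. Neither the peg nor the robot may touch the lid or the white rim of the port. Leave the blue peg and the orange spray bottle standing where they are.

Things in the scene. Friction and masses are not known exactly. Their poses are not given: they have to be found in the camera images.
- bamboo_peg: Pale bamboo clothes peg to put away, 100 mm tall, standing upright, jaws up, on the ribbed grey shelf (top 20 mm above the work surface). Thickness along its y 20 mm; along its x 30 mm over the legs (lowest 58 mm), 22 mm over the jaws (above). 35 g. Origin at the centre of its foot, z up. Grip it by its uppermost 40 mm.
- peg_lid: Fixed, level lid of the bamboo peg box, 150 (x) x 174 (y) mm, 6 thick, top 124 mm above the shelf. In its middle a round port, clear hole 70 mm across; its white rim, 82 mm across outside, stands 5 mm above the lid. Origin: port centre, level with the lid's flat top; z up. Below, the fixed box is hollow, 138 x 168 mm, floor 119 mm below the lid's top: the peg goes wholly inside.
- blue_peg: A blue plastic peg of the same shape and size as the bamboo one, also standing upright on the shelf: leave it. Origin at the centre of its foot, z up.
- spray_bottle: An orange spray bottle with a white trigger head, 76 mm across and 216 mm tall, standing on the shelf beyond the box: leave it. Origin at the centre of its underside, z up.

How it is judged:
On the way:
1. the peg, held in the fingers, has its foot through the port, at least 25 mm below the lid's top (z of bamboo_peg in the frame of peg_lid below -0.025 m and horizontal distance between bamboo_peg and peg_lid below 0.035 m and angle between bamboo_peg's own z axis and vertical below 0.35 rad and contact force between the fingers and bamboo_peg above 0.5 N), for 0.2 s.
At the end, for the whole second after the job is handed in: The bamboo peg lies or stands at rest inside the peg box below the lid, any way round, and the blue peg and spray bottle still stand upright (within 11 degrees) within 20 mm of where they were (z of bamboo_peg in the frame of peg_lid between -0.125 and -0.015 m and x of bamboo_peg in the frame of peg_lid between -0.07 and 0.07 m and y of bamboo_peg in the frame of peg_lid between -0.085 and 0.085 m and linear speed of bamboo_peg below 0.03 m/s and distance of each of blue_peg, spray_bottle from where it was at the start of the episode below 0.02 m and angle between each of blue_peg, spray_bottle's own z axis and vertical below 0.2 rad); the robot touches nothing.
It fails at once if the peg or the robot touches the lid or the rim of the port (contact force between any of bamboo_peg, the fingers, the arm and peg_lid above 0.5 N).
It fails at once if the blue peg or the spray bottle is knocked over or shifted by more than 20 mm (distance of any of blue_peg, spray_bottle from where it was at the start of the episode above 0.02 m or angle between any of blue_peg, spray_bottle's own z axis and vertical above 0.2 rad).
It also fails if it takes over 45 s, if anything falls off the work surface, if the arm or the gripper's body presses on something with over 40 N, if the wrist force passes 120 N, or if a joint passes its speed limit or range.

## Working session

There is one attempt and no reset: what is moved stays moved. The work goes in short steps, Python scripts to look and compute and a tool call to move; the robot and the scene stay as the last step left them, time stands still between calls to the robot, and variables do not carry over. Pictures are saved under pics/ and viewed, at most 10 in all, crops included, and the job is handed in when it is done.

Besides the shell and the picture viewer there is one more tool, called after "Request:" as name(argument=value, ...) on one line, values as JSON. servo_tool: Moves the arm, as the interface text tells. Its arguments: {"type":"object","properties":{"moves":{"type":"array","items":{"type":"array","items":{"type":"number"}}},"squeeze":{"type":"number"}},"required":["moves"]}

```bash
mkdir -p pics
python3 - <<'E'
from cell import arm
import cv2
for n in("side","top"):
    cv2.imwrite(f"pics/{n}0.png",arm.snapshot(n)); print(n,arm.camera_model(n))
s=arm.read_state();print(s["tool_pos"],s["tool_rot"],s["opening"],s["time_s"])
E
```

```text
side {'fovy': 50.521843101887114, 'cx': 269.43955579844703, 'cy': 214.66182885834638, 'world_to_cam': array([[-0.83179603, -0.55472387, -0.01991953,  0.48607415],
       [-0.36872284,  0.57900407, -0.72718482,  0.22557299],
       [ 0.41492026, -0.59752466, -0.68615265,  0.92390827],
       [ 0.        ,  0.        ,  0.        ,  1.        ]])}
top {'fovy': 45.885125472540004, 'cx': 283.9635698778631, 'cy': 215.43950457438643, 'world_to_cam': array([[ 0.00374099, -0.99998776, -0.00323899,  0.07638373],
       [-0.99603122, -0.00343812, -0.08893811,  0.53015404],
       [ 0.08892589,  0.00355885, -0.99603189,  1.26810446],
       [ 0.        ,  0.        ,  0.        ,  1.        ]])}
[ 0.22694286 -0.58165155  0.22166807] [-3.13968154e+00 -3.24862590e-04  3.71787696e-01] 0.08699234836342606 0.1
```

View pics/side0.png

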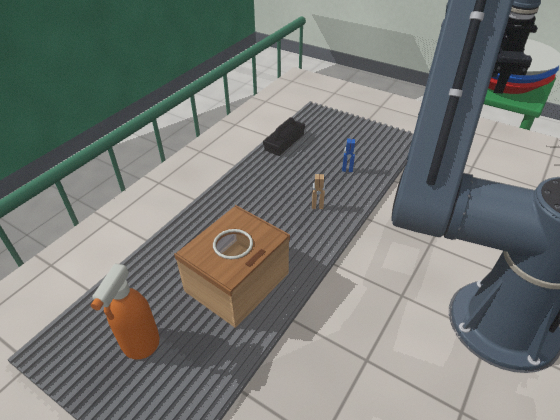

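View pics/top0.png

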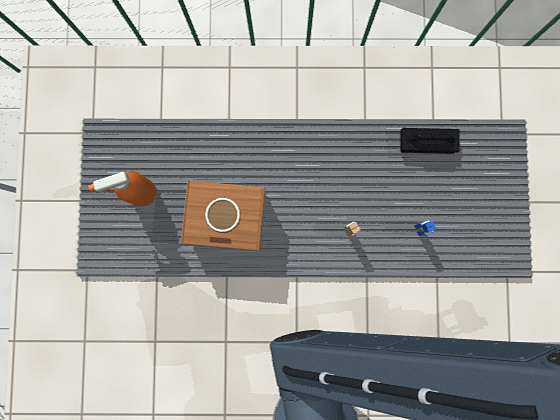

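Side: bamboo peg about (318,192), blue (349,156), port (233,243), bottle (135,320). Top: bamboo peg (352,229), blue (426,228), port (222,215). I'll enlarge these next.

Run:
```python
import cv2,numpy as np
s=cv2.imread("pics/side0.png");t=cv2.imread("pics/top0.png")
def c(im,x,y,w,h,k):
    o=cv2.resize(im[y:y+h,x:x+w],None,fx=k,fy=k,interpolation=cv2.INTER_CUBIC)
    for i in range(0,w,10): cv2.line(o,(i*k,0),(i*k,6 if i%50 else 12),(0,255,255),1)
    for i in range(0,h,10): cv2.line(o,(0,i*k),(6,i*k),(0,255,255),1)
    return o
a=c(t,330,210,40,30,10); b=c(s,295,165,40,30*2,10)[:600]
d=c(t,200,195,40,30,10) ; d=c(t,197,193,50,38,8)[:300,:400]
cv2.imwrite("pics/m1.png",np.hstack([np.vstack([a,d]),b]))
```

```text
(no output)
```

View pics/m1.png

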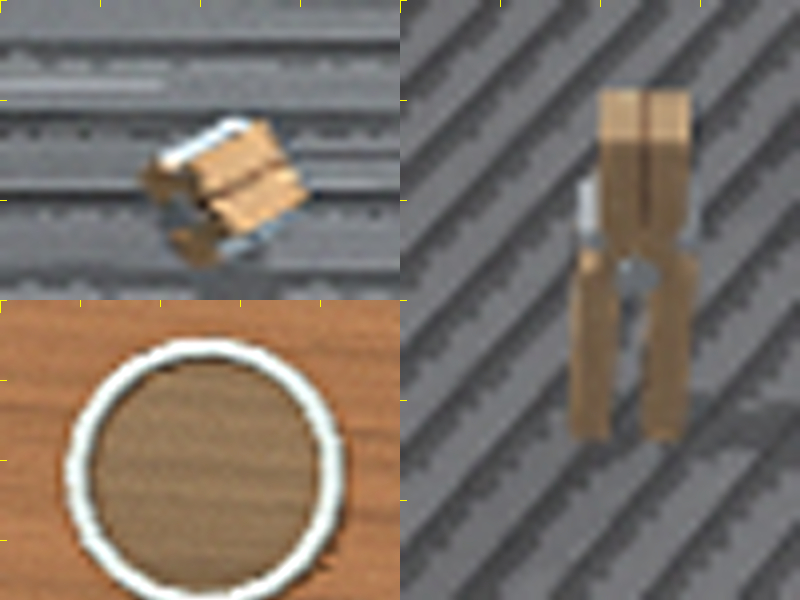

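Top crop: the peg's top-face corners lie at about (349,226),(357,222),(361,229),(353.5,233.5), and the jaw split runs from (350.5,229) to (358.5,226). The rim is centred at (222.7,214.2) with a 35 px outer diameter. Side crop: top face at x 315–324, y 174–179, foot at x 312–324, front edge at y 209.

```bash
cat > h.py <<'E'
from cell import arm
import numpy as np,cv2
def ray(n,u,v,z):
    m=arm.camera_model(n);f=210/np.tan(np.radians(m["fovy"]/2));T=m["world_to_cam"];R=T[:3,:3]
    o=-R.T@T[:3,3];d=R.T@[(u-m["cx"])/f,(v-m["cy"])/f,1]
    return o+d*(z-o[2])/d[2]
def proj(n,p):
    m=arm.camera_model(n);f=210/np.tan(np.radians(m["fovy"]/2));T=m["world_to_cam"]
    c=T[:3,:3]@np.asarray(p)+T[:3,3];return np.array([m["cx"]+f*c[0]/c[2],m["cy"]+f*c[1]/c[2]])
E
python3 - <<'E'
from h import *
np.set_printoptions(precision=4,suppress=True)
C=[ray("top",330+x/10-.45,210+y/10-.45,.12) for x,y in[(192,160),(268,120),(310,190),(235,235)]]
print("topface",np.array(C)[:,:2],np.mean(C,0))
a,b=[ray("top",330+x/10-.45,210+y/10-.45,.12) for x,y in[(205,192),(285,160)]];print("split yaw",np.arctan2(*(b-a)[1::-1]))
S=[ray("side",295+x/10-.45,165+y/10-.45,.12) for x,y in[(600,90),(690,90),(690,142),(600,142)]];print(np.array(S)[:,:2],np.mean(S,0))
F=[ray("side",295+x/10-.45,165+y/10-.45,.02) for x,y in[(570,438),(690,438)]];print("foot front edge",F)
for n,(x0,y0,x1,y1) in dict(top=(200,190,246,240),side=(205,222,262,265)).items():
    im=cv2.imread(f"pics/{n}0.png")[y0:y1,x0:x1];m=(im.min(2)>165).astype('u1')
    c=max(cv2.findContours(m,0,1)[0],key=cv2.contourArea);e=cv2.fitEllipse(cv2.convexHull(c));
    print(n,e,"rim",ray(n,e[0][0]+x0,e[0][1]+y0,.149))
print("top manual",ray("top",222.2,213.7,.149))
print("blue",ray("top",426,228,.12),"bottle cap",ray("top",110,181,.22))
print(arm.read_state())
E
```

```text
topface [[ 0.4974 -0.0779]
 [ 0.5071 -0.0962]
 [ 0.4903 -0.1062]
 [ 0.4794 -0.0881]] [ 0.4936 -0.0921  0.12  ]
split yaw -1.1876636799984057
[[ 0.4242 -0.1449]
 [ 0.4055 -0.1567]
 [ 0.3967 -0.1379]
 [ 0.4152 -0.1262]] [ 0.4104 -0.1414  0.12  ]
foot front edge [array([ 0.4133, -0.1297,  0.02  ]), array([ 0.387 , -0.1464,  0.02  ])]
top ((22.03924560546875, 24.240942001342773), (33.3599739074707, 34.270999908447266), 71.74446105957031) rim [0.521  0.2235 0.149 ]
side ((26.979267120361328, 21.174808502197266), (28.494962692260742, 38.8015251159668), 80.11131286621094) rim [0.5198 0.2282 0.149 ]
top manual [0.5223 0.2231 0.149 ]
blue [ 0.4922 -0.2633  0.12  ] bottle cap [0.5879 0.4646 0.22  ]
{'time_s': 0.1, 'joint_pos': array([-1.3775,  0.5284,  1.4337, -0.    ,  1.1814, -0.1785]), 'joint_velocities': array([-0.0008, -0.0018, -0.0012, -0.0004, -0.0015, -0.0013]), 'tau': array([ -0.0003, -44.0986, -17.715 ,   0.0634,   0.0533,  -0.    ]), 'tool_pos': array([ 0.2269, -0.5817,  0.2217]), 'tool_rot': array([-3.1397, -0.0003,  0.3718]), 'ft_force': array([-0.511 ,  0.7645, -0.3186]), 'wrist_torque': array([-0.0331,  0.045 , -0.0045]), 'grip_force': 0.0, 'opening': 0.08699234836342606}
```

Those side coordinates still carried the montage's 400 px offset, so I'll redo them without it.

Run:
```python
from h import *
np.set_printoptions(precision=4,suppress=True)
S=[ray("side",255+x/10-.45,165+y/10-.45,.12) for x,y in[(600,90),(690,90),(690,142),(600,142)]];print(np.array(S)[:,:2],np.mean(S,0))
F=[ray("side",255+x/10-.45,165+y/10-.45,.02) for x,y in[(570,438),(690,438)]];print("foot front edge",F)
for p in [(.494,-.092,.12),(.521,.2235,.149)]: print(proj("side",p),proj("top",p))
# rim outline check, top/side, incl. straightness via lid
print("side manual rim",ray("side",233,243.3,.149))
def edge(n,pts,z): return [ray(n,*p,z)[:2] for p in pts]
print("lid top", edge("top",[(187,180),(265,186),(261,250),(181,244)],.144))
```

```text
[[ 0.508  -0.0921]
 [ 0.4891 -0.104 ]
 [ 0.4792 -0.0859]
 [ 0.4978 -0.0741]] [ 0.4935 -0.089   0.12  ]
foot front edge [array([ 0.501 , -0.0739,  0.02  ]), array([ 0.4746, -0.0907,  0.02  ])]
[319.4629 175.4279] [354.6411 226.9908]
[232.9027 241.496 ] [222.0371 214.2497]
side manual rim [0.5178 0.2274 0.149 ]
lid top [array([0.6029, 0.3087]), array([0.5891, 0.1231]), array([0.4375, 0.1314]), array([0.4509, 0.3196])]
```

Both cameras now agree. The peg is at (0.4935,-0.0905) with its x axis at yaw ≈0.54, and the port is at about (0.520,0.2255). I'll grip across its thickness with tool yaw 0.54.

```bash
cat >> h.py <<'E'
from scipy.spatial.transform import Rotation as Ro
def go(x,y,z,yaw):
    s=arm.read_state();R=Ro.from_euler("xyz",s["tool_rot"])
    d=R.inv().apply(np.array([x,y,z])-s["tool_pos"]);print("shift",d.round(4),"turn",-round(yaw-s["tool_rot"][2],4),"opening",s["opening"],"t",s["time_s"])
E
python3 -c "
from h import *
go(.4935,-.0905,.2,.54)"
```

```text
shift [ 0.4268 -0.3607  0.0225] turn -0.1682 opening 0.08699234836342606 t 0.1
```

Request:
servo_tool(moves=[[0.03,-0.025,0,-0.03,0],[0.06,-0.05,0,-0.06,0],[0.09,-0.075,0,-0.1,0],[0.12,-0.1,0,-0.14,0],[0.15,-0.125,0,-0.168,0]], squeeze=12)

```text
time_s: 0.6
tool_pos: [0.3218, -0.4096, 0.2222]
tool_rot: [-3.141, -0.0, 0.541]
ft_force: [0.2, 0.1, -0.1]
opening: 0.087
grip_force: 0.0
```

```bash
python3 -c "
from h import *
go(.4935,-.0905,.2,.54)"
```

```text
shift [ 0.3115 -0.1852  0.0224] turn 0.0007 opening 0.08704328195238306 t 0.6
```

Request:
servo_tool(moves=[[0.035,-0.021,0,0,0],[0.07,-0.042,0,0,0],[0.105,-0.063,0,0,0],[0.14,-0.084,0,0,0],[0.175,-0.105,0,0,0]])

```text
time_s: 1.1
tool_pos: [0.4179, -0.2296, 0.2224]
tool_rot: [-3.141, 0.0, 0.54]
ft_force: [1.0, -0.4, -0.0]
opening: 0.0869
grip_force: 0.0
```

Request:
servo_tool(moves=[[0.035,-0.02,0.005,0,0],[0.07,-0.04,0.01,0,0],[0.105,-0.06,0.015,0,0],[0.136,-0.08,0.022,0,0],[0.136,-0.08,0.022,0,0]])

```text
time_s: 1.6
tool_pos: [0.4934, -0.0888, 0.1995]
tool_rot: [-3.139, 0.0, 0.545]
ft_force: [-1.2, -0.2, -1.1]
opening: 0.0867
grip_force: 0.0
```

```bash
python3 -c "
from h import *
go(.4935,-.0905,.088,.54)
cv2.imwrite('pics/s1.png',cv2.resize(arm.snapshot('side')[80:260,200:440],None,fx=3,fy=3))"
```

```text
shift [-0.0008  0.0018  0.1115] turn 0.0051 opening 0.08674653050751945 t 1.6
```

View pics/s1.png

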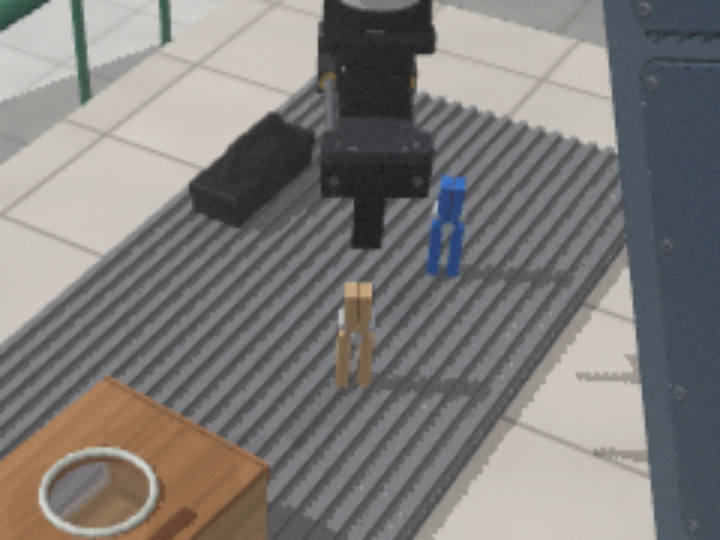

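The picture shows the near fingertip at crop (367,247), directly above the bamboo peg (358,300). The closing line points along the view, as intended. I'll check the tip's projection against that.

```bash
python3 -c "
from h import *
s=arm.read_state();R=Ro.from_euler('xyz',s['tool_rot']);
for q in [(0,-.0435,0),(0,-.058,0),(0,0,0)]:
  print((proj('side',s['tool_pos']+R.apply(q))-[200,80])*3)
go(.4935,-.0905,.088,.54)"
```

```text
[366.82725492 240.42726146]
[367.64436485 251.9282508 ]
[364.47479517 207.31590972]
shift [0.0006 0.0003 0.1118] turn 0.0042 opening 0.08675378070814183 t 1.65
```

Request:
servo_tool(moves=[[-0.001,0.002,0.02,0,0],[-0.001,0.002,0.035,0,0],[-0.001,0.002,0.045,0,0],[-0.001,0.002,0.05,0,0],[-0.001,0.002,0.05,0,0]])

```text
time_s: 2.15
tool_pos: [0.4928, -0.0955, 0.1501]
tool_rot: [-3.141, 0.001, 0.539]
ft_force: [-0.0, 0.1, -0.8]
opening: 0.0873
grip_force: 0.0
```

```bash
python3 -c "
from h import *
go(.4935,-.0905,.088,.54)"
```

```text
shift [ 0.0032 -0.0039  0.0621] turn -0.0012 opening 0.08726220585507771 t 2.15
```

Request:
servo_tool(moves=[[0.003,-0.004,0.015,0,0],[0.003,-0.004,0.03,0,0],[0.003,-0.004,0.045,0,0],[0.003,-0.004,0.062,0,0],[0.003,-0.004,0.062,0,0]])

```text
time_s: 2.65
tool_pos: [0.493, -0.09, 0.0876]
tool_rot: [-3.139, 0.002, 0.54]
ft_force: [0.7, 0.4, 0.1]
opening: 0.0873
grip_force: 0.0
```

```bash
python3 -c "
from h import *
go(.4935,-.0905,.088,.54)
im=arm.snapshot('side');arm.snapshot('side');go(.4935,-.0905,.088,.54)
cv2.imwrite('pics/s2.png',cv2.resize(im[110:220,260:380],None,fx=5,fy=5,interpolation=2))"
```

```text
shift [ 0.0002  0.0007 -0.0004] turn -0.0004 opening 0.08725598084459907 t 2.65
shift [-0.0006 -0.0002  0.0011] turn -0.0004 opening 0.08720203911256412 t 2.75
```

View pics/s2.png

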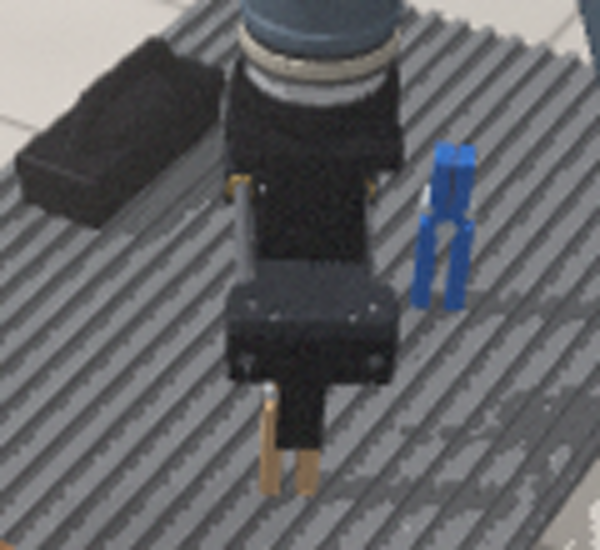

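```bash
python3 -c "
from h import *
x=np.array([np.cos(.54),np.sin(.54),0]);y=np.array([x[1],-x[0],0])
o=np.array([.4935,-.0905,0]);f=lambda p:((proj('side',p)-[260,110])*5).round(1)
for n,v in [('tip',o-.05*y+[0,0,.088]),('legL',o-.01*y+.015*x+[0,0,.02]),('legR',o-.01*y-.015*x+[0,0,.02])]: print(n,f(v), f(v+.001*x)-f(v))"
```

```text
tip [296.4 444.5] [-2.1 -0.1]
legL [257.6 491.2] [-1.9  0. ]
legR [315.3 492.3] [-1.9 -0.1]
```

Measured legs (260–318) and tip (300) match the prediction (258–315, 296) within about 1 mm, so the fingers are aligned and can close.

Request:
servo_tool(moves=[[0,0,0,0,120],[0,0,0,0,255],[0,0,0,0,255],[0,0,0,0,255],[0,0,0,0,255]], squeeze=12)

```text
time_s: 3.25
tool_pos: [0.4939, -0.09, 0.0888]
tool_rot: [3.141, -0.0, 0.54]
ft_force: [-0.2, -0.6, -0.1]
opening: 0.0551
grip_force: 0.0
```

Request:
servo_tool(moves=[[0,0,0,0,255],[0,0,0,0,255],[0,0,0,0,255],[0,0,0,0,255],[0,0,0,0,255]])

```text
time_s: 3.75
tool_pos: [0.4938, -0.09, 0.0885]
tool_rot: [-3.141, 0.0, 0.54]
ft_force: [-0.7, 0.5, -0.1]
opening: 0.0201
grip_force: 12.0
```

Request:
servo_tool(moves=[[0,0,-0.01,0,255],[0,0,-0.03,0,255],[0,0,-0.055,0,255],[0,0,-0.085,0,255],[0,0,-0.115,0,255]])

```text
time_s: 4.25
tool_pos: [0.4935, -0.0899, 0.2051]
tool_rot: [-3.141, 0.0, 0.54]
ft_force: [0.6, 0.3, -0.7]
opening: 0.0205
grip_force: 12.0
```

Request:
servo_tool(moves=[[0,0,-0.025,0,255],[0,0,-0.045,0,255],[0,0,-0.06,0,255],[0,0,-0.065,0,255],[0,0,-0.065,0,255]])

```text
time_s: 4.75
tool_pos: [0.494, -0.0901, 0.2695]
tool_rot: [3.14, -0.001, 0.54]
ft_force: [0.5, 1.6, -0.5]
opening: 0.02
grip_force: 12.0
```

```bash
python3 -c "
from h import *
go(.52,.2255,.268,.54)"
```

```text
shift [ 0.1845 -0.2573  0.0013] turn -0.0001 opening 0.020025341909282738 t 4.75
```

Request:
servo_tool(moves=[[0.006,-0.008,0,0,255],[0.02,-0.028,0,0,255],[0.04,-0.056,0,0,255],[0.06,-0.084,0,0,255],[0.08,-0.112,0,0,255]])

```text
time_s: 5.25
tool_pos: [0.5039, 0.0491, 0.2673]
tool_rot: [-3.139, 0.002, 0.539]
ft_force: [0.1, -0.2, 0.1]
opening: 0.0199
grip_force: 12.0
```

Request:
servo_tool(moves=[[0.02,-0.028,0,0,255],[0.04,-0.056,0,0,255],[0.06,-0.084,0,0,255],[0.075,-0.105,0,0,255],[0.085,-0.119,0,0,255]])

```text
time_s: 5.75
tool_pos: [0.5153, 0.1955, 0.267]
tool_rot: [-3.14, 0.003, 0.542]
ft_force: [0.3, -1.5, 0.3]
opening: 0.0204
grip_force: 12.0
```

Request:
servo_tool(moves=[[0.01,-0.014,0,0,255],[0.016,-0.022,0,0,255],[0.019,-0.026,0,0,255],[0.019,-0.026,0,0,255],[0.019,-0.026,0,0,255]])

```text
time_s: 6.25
tool_pos: [0.5193, 0.2245, 0.2682]
tool_rot: [3.142, 0.001, 0.539]
ft_force: [0.7, 0.6, -0.4]
opening: 0.0196
grip_force: 12.0
```

```bash
python3 -c "
from h import *
go(.52,.2255,.268,.54)
s=arm.snapshot('side')[120:300,130:330];t=arm.snapshot('top')[150:270,150:290]
o=np.zeros((600,800,3),'u1');o[:540,:400]=cv2.resize(s[:,:],(600,540))[:,100:500];o[:343,400:]=cv2.resize(t,(400,343))
cv2.imwrite('pics/p1.png',o)"
```

```text
shift [ 0.0011 -0.0005  0.0002] turn -0.0005 opening 0.019634140552148755 t 6.25
```

View pics/p1.png

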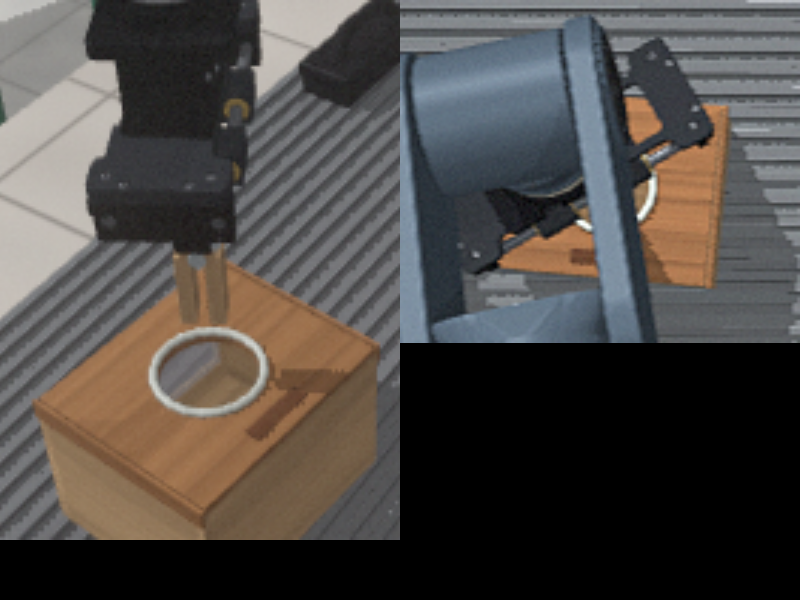

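The peg hangs upright, with its feet at crop (178–228, ~324) and the rim at x 148–270, y 326–416. I'll compare the foot with the prediction.

```bash
python3 -c "
from h import *
s=arm.read_state();x=np.array([np.cos(.54),np.sin(.54),0]);y=np.array([x[1],-x[0],0])
o=s['tool_pos']*[1,1,0]+[0,0,.268-.068];f=lambda p:((proj('side',p)-[130,120])*3-[100,0]).round(1)
for n,v in [('legL',o-.01*y+.015*x),('legR',o-.01*y-.015*x)]: print(n,f(v))
print(f((.52,.2255,.149)),f((.52,.2255,.144)))
go(.52,.2255,.16,.54)"
```

```text
legL [179.  322.8]
legR [225.3 323.7]
[208.1 366.9] [208.7 371.9]
shift [ 0.0011 -0.0008  0.1085] turn -0.0012 opening 0.019845850388793582 t 6.35
```

Request:
servo_tool(moves=[[0.001,-0.001,0.008,0,255],[0.001,-0.001,0.02,0,255],[0.001,-0.001,0.035,0,255],[0.001,-0.001,0.05,0,255],[0.001,-0.001,0.06,0,255]])

```text
time_s: 6.85
tool_pos: [0.5188, 0.2259, 0.2065]
tool_rot: [-3.141, 0.003, 0.539]
ft_force: [0.6, -0.0, -0.4]
opening: 0.0202
grip_force: 12.0
```

Request:
servo_tool(moves=[[0,0,0.012,0,255],[0,0,0.025,0,255],[0,0,0.037,0,255],[0,0,0.045,0,255],[0,0,0.048,0,255]])

```text
time_s: 7.35
tool_pos: [0.5194, 0.2262, 0.1594]
tool_rot: [-3.141, 0.002, 0.54]
ft_force: [-0.5, 0.2, 0.1]
opening: 0.0198
grip_force: 12.0
```

Request:
servo_tool(moves=[[0,0,0,0,255],[0,0,0,0,255],[0,0,0,0,255],[0,0,0,0,255],[0,0,0,0,255]])

```text
time_s: 7.85
tool_pos: [0.5201, 0.2264, 0.1609]
tool_rot: [3.141, -0.001, 0.54]
ft_force: [-0.2, 0.5, -0.7]
opening: 0.02
grip_force: 12.0
```

```bash
python3 -c "
from h import *
go(.52,.2255,.16,.54)
cv2.imwrite('pics/p2.png',cv2.resize(arm.snapshot('side')[160:300,150:310],None,fx=4,fy=4))"
```

```text
shift [-0.0006  0.0008  0.0009] turn -0.0002 opening 0.019971650115708003 t 7.85
```

View pics/p2.png

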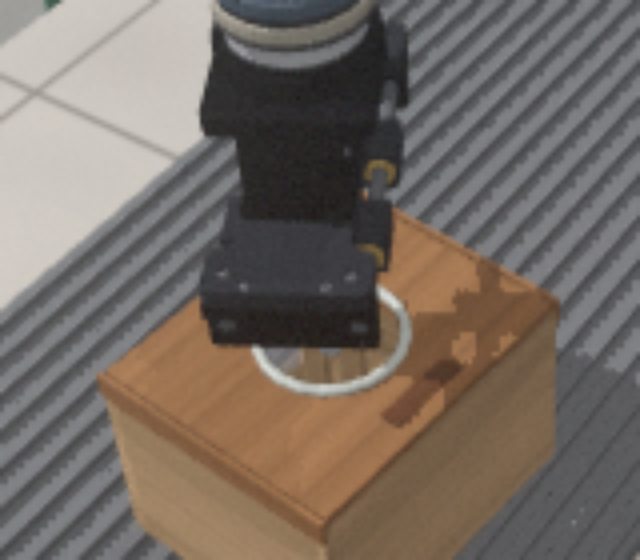

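The legs are visible inside the port at about (345,370), clear of the rim (252–410), so I'll release.

Request:
servo_tool(moves=[[0,0,0,0,120],[0,0,0,0,120],[0,0,0,0,120],[0,0,0,0,120],[0,0,0,0,120]])

```text
time_s: 8.4
tool_pos: [0.5199, 0.2264, 0.1605]
tool_rot: [-3.142, -0.0, 0.54]
ft_force: [0.4, 0.2, 0.2]
opening: 0.0447
grip_force: 0.0
```

Request:
servo_tool(moves=[[0,0,-0.01,0,120],[0,0,-0.03,0,120],[0,0,-0.06,0,120],[0,0,-0.09,0,120],[0,0,-0.12,0,120]])

```text
time_s: 8.9
tool_pos: [0.5198, 0.2264, 0.2825]
tool_rot: [3.141, -0.001, 0.54]
ft_force: [-0.3, 0.4, -0.3]
opening: 0.0462
grip_force: 0.0
```

Request:
servo_tool(moves=[[0,0,-0.01,0,120],[0,0,-0.01,0,120],[0,0,-0.01,0,120],[0,0,-0.01,0,120],[0,0,-0.01,0,120]])

```text
time_s: 9.4
tool_pos: [0.5191, 0.2261, 0.2889]
tool_rot: [-3.14, 0.003, 0.54]
ft_force: [0.6, -0.2, -0.3]
opening: 0.0458
grip_force: 0.0
```

```bash
python3 -c "
from h import *
cv2.imwrite('pics/p3.png',cv2.resize(arm.snapshot('side')[120:300,120:370],None,fx=3,fy=3))"
```

```text
(no output)
```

View pics/p3.png

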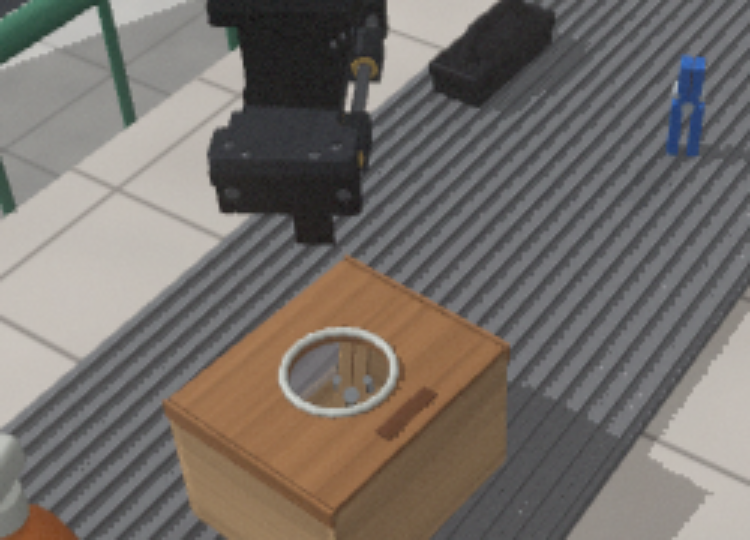

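The peg is inside, seen through the port at (355,375). The fingers are empty, and the blue peg and bottle are standing.

```bash
python3 -c "
from cell import arm
print(arm.job_done())"
```

```text
the job is handed in; nothing more can be done
None
```

The bamboo peg is inside the box, dropped through the port after its foot was lowered about 50 mm below the lid's top; there was no sign of contact with the lid or rim, the blue peg and bottle still stand, and the job is handed in (no verdict was returned).

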